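# Release the drilling jig's eccentric stop and slide the log slice under the drill guide

### The job

On the wooden drilling jig, push the cam's knob round until the cam's low point faces the sled, and only then push the sled forward by its upright board, fully home, so that the log slice lying on it comes under the drill guide. Leave the slice lying in its place on the sled, lift nothing, and do not disturb the jar, the pine cone or the clamp beside the jig.

Things in the scene. Friction and masses are not known exactly. Their poses are not given: they have to be found in the camera images.
- jig: fixed drilling jig: dark-faced plywood base board 300 x 200 x 18 mm on the bench. Origin: underside, on the sled's centre line; the board reaches from 140 mm behind (-x) to 160 mm ahead (+x) and 100 mm to either side. Its x axis is the sled's forward direction, from the push board towards the cam; z is up. Two low rails (tops 32 mm above the bench, at y = -37 and +37 mm) guide the sled.
- bush (a point): top of the steel bush of the fixed drill guide, 94 mm above the bench, over the centre line at x = 11 mm of the jig. It sits in a wooden arm 24 mm wide (78 to 90 mm above the bench) which runs along the jig's y from +12 mm to a 24 x 24 mm post at y = -78 mm. The slice passes below it
- cam (a joint): turn of the eccentric cam (rad, grows counter-clockwise from above). 0: its low point (edge nearest the pivot) faces the sled and the lever points along the jig's -y. Starts at 1.5 to 2.7, high edge towards the sled, lever between the jig's +x and +y: turn it clockwise, past +x. Range -0.9 to 2.85, no stop at 0. Stiff: about 6 N at the knob; it stays where it is left
- cam_axis (a point): the cam's pivot, 45 mm above the bench, at x = 85, y = 0 mm of the jig; its frame turns with the cam. The cam is an aluminium disc of 36 mm radius, 19 to 39 mm above the bench, pivoted 20 mm off its centre: the edge is 16 mm from the pivot at the low point and 56 mm at the high point opposite. Seen from above with the low point towards the sled, the disc lies mostly beyond the pivot
- cam_knob (a point): middle of the cam's knob, 65 mm above the bench: an upright black cylinder, 20 mm in diameter and 40 mm tall (45 to 85 mm above the bench), at the end of the flat steel lever, 55 mm from the pivot. The lever is 18 mm wide, square to the line through the cam's low and high points
- sled (a joint): how far the wooden sled has slid forward (m): 0 at the start (back), 0.041 fully home (end stop), which it can reach only with the cam's low point towards it; otherwise the sled's front end butts against the cam. Sliding friction about 3 N; it stays where it is left.
- push_face (a point): middle of the rear face of the sled's upright push board, 63 mm above the bench; the face is 60 mm wide across the jig, the board is 12 mm thick, and its top is 86 mm above the bench. Moves with the sled; it is pushed along the jig's +x. Behind it lies only the base board (top 18 mm above the bench) between the low rails (tops 32 mm).
- nest (a point): the slice's place on the sled, on the sled's top (40 mm above the bench), between four dowels of 8 mm diameter and 10 mm height; 67 mm ahead of the push face.
- log_slice: the loose log slice, a bark-edged wooden disc of 62 mm diameter and 15 mm thickness, lying flat between the four dowels on the sled. Origin at the centre of its underside, z up.
- slice_center (a point): centre of the log slice, half-way up its thickness.
- jar: bystander: open glass jar, 76 mm across, 100 mm tall; origin at the centre of its underside.
- pine_cone: bystander: pine cone standing on a 68 mm log slice, 65 mm tall in all; origin at the centre of the underside.
- clamp: bystander: small bar clamp lying flat, 190 x 95 x 24 mm; origin under the middle of its steel bar.
Not all that is in view belongs to the job. Of the things like the log_slice, leave any that is turquoise; of the rest the larger one is meant.

How it is judged:
By the outcome, as a careful person would: the job done as asked, in the order asked, and still so for the second after the job is handed in, with the robot touching nothing.
It also fails if it takes over 61 s, if anything falls off the work surface, if the arm or the gripper's body presses on something with over 40 N, if the wrist force passes 120 N, or if a joint passes its speed limit or range.

### The arm

A 7-joint arm with a two-finger parallel gripper is mounted at the origin on the work surface. World frame = base frame: x ahead of the robot, y to its left, z up, the work surface at z = 0. Lengths are in m, angles in rad, forces in N, time in s.
With the tool pointing down it reaches from about 0.425 to 1.025 m from the base axis. Payload 9.4 kg.
Tool frame: the origin (TCP) lies at the very end of the fingers, on their centre line; the grasp point (between the pads) lies 19 mm behind it; z points along the fingers, y is the line along which they close (so a half turn about z gives the same grasp; the last joint's range is limited). The gripper opens to 85 mm and grips with 20 to 120 N. Pads are 22 mm wide; open, the fingers measure 114 mm over their backs; the gripper's body (76 mm by 85 mm) begins 54 mm behind the grasp point. The pads swing forward as they close: fully open they stand 13 mm farther back than shut.
Start: joints at [1.095, 0.599, -0.003, 1.599, 0.002, 0.943, -0.08], TCP at [0.282, -0.668, 0.231] pointing down, gripper open.
Joint ranges: [-2.57, 2.57], [-0.35, 1.97], [-1.29, 1.29], [0.11, 2.56], [-1.05, 4.19], [0.11, 1.86], [-2.63, 2.63]. Speed limits (rad/s): [2.22, 2.22, 3.01, 3.01, 3.14, 3.14, 3.14].

### API

Orientations are given as a unit quaternion [w, x, y, z].
In Python, from cell import robot, imaging gives the robot as it stands.
- The arm moves only by the shell command python3 -m handwheel 'ROWS' [FORCE]. ROWS is JSON, a list of rows, each a list of 7 numbers: the shift along the world's x, y, z in units of 0.4 m (1.0 is 0.4 m), then the turn, a rotation vector about the world's x, y, z in units of 45 degrees (1.0 is 45 degrees), then the closure, from -1 (fully open) to 1 (shut). In form: [[dx, dy, dz, ax, ay, az, claw], ...]. A call has 1 to 20 rows; each row is the pose to reach, as a shift and turn from the pose commanded when the call began; what a row does not reach only later rows make up. A row lasts 1/8 s, in which the tool goes at most 62.5 mm and 10.7 degrees, less where a joint would pass 70% of its speed; a pose out of reach is approached as far as the arm can. A call with a number of a shift or a turn outside -1 to 1 is refused whole. A call with a gripper value outside its range is refused whole. The fingers move at their own pace and stop on an object; FORCE is the grip in N (left out, the last holds). Time passes only in rows, so rows that repeat a pose let the fingers close. It gives the time, the measured TCP pose, the force, the opening and the grip force at its end, in the units of the state.
- robot.state(): the state, without advancing time (a new reading comes with each control period).
- imaging.read_camera(name): name is "scene" or "top"; returns the picture (480x640x3 uint8, red, green, blue); there is no depth.
- imaging.get_calibration(name): a dict with "mtx" (3x3 intrinsics, pixels), "extrinsics" (4x4, takes a point from world to camera coordinates). Camera axes: x right, y down, z forward; pixel columns grow to the right and rows downward; lengths in m; the calibration is good to about 2 mm. A picture is of the moment at which its call begins. get_calibration takes no time and is no camera call.
- robot.hand_in(): hands the job in; it is judged then, once.
The state is a dict: "time_s": time; "joint_pos": joint angles; "qd": joint speeds; "joint_efforts": joint torques, N m; "ee_pos": TCP position; "eef_rot": TCP orientation; "wrist_force": force on the tool from outside, world axes, zero at the start; "wrist_torque": the same for the moment, N m; "grip_width": finger opening in m; "finger_force": force on a finger pad.
Only numpy, scipy, OpenCV 4.12 (cv2) and the standard library are available. Lean on these libraries where they do the work, as an engineer would, in place of code of your own. Each camera call takes 0.05 s, during which the arm holds its last target. There are 200 camera calls.

## Working session

There is one attempt and no reset: what is moved stays moved. The work goes in short steps, Python scripts to look and compute and a shell command to move; the robot and the scene stay as the last step left them, time stands still between calls to the robot, and variables do not carry over. Pictures are saved under pics/ and viewed, at most 10 in all, crops included, and the job is handed in when it is done.

```bash
mkdir -p pics; ls; python3 - <<'E'
from cell import robot, imaging
import cv2
for n in("scene","top"):
    cv2.imwrite(f"pics/{n}0.png",imaging.read_camera(n)[:,:,::-1])
    c=imaging.get_calibration(n);print(n,c["mtx"],c["extrinsics"])
s=robot.state();print(s)
E
```

```text
pics
scene [[492.1665134    0.         323.04664872]
 [  0.         492.1665134  240.53263103]
 [  0.           0.           1.        ]] [[-0.10949293  0.99397944  0.00402053  0.01088785]
 [ 0.83175248  0.09383583 -0.5471587  -0.42563156]
 [-0.54424177 -0.05656593 -0.83701923  1.10002139]
 [ 0.          0.          0.          1.        ]]
top [[473.9614647    0.         320.16947461]
 [  0.         473.9614647  239.82574707]
 [  0.           0.           1.        ]] [[-1.13990765e-03 -9.99998923e-01  9.24847863e-04  5.87238790e-02]
 [-9.99506324e-01  1.11030713e-03 -3.13986421e-02  5.55204363e-01]
 [ 3.13975814e-02 -9.60182840e-04 -9.99506513e-01  8.42691613e-01]
 [ 0.00000000e+00  0.00000000e+00  0.00000000e+00  1.00000000e+00]]
{'time_s': 0.1, 'joint_pos': array([ 1.09529988,  0.60005495, -0.0025556 ,  1.60002087,  0.00179779,
        0.94291305, -0.07980276]), 'qd': array([ 0.00023454, -0.00113564, -0.00024178, -0.00161129,  0.00011725,
        0.00018652,  0.00062271]), 'joint_efforts': array([ 6.00204818e-03, -7.77989674e+01,  1.57093942e+00, -2.58626246e+01,
        1.27939030e-02,  5.50813274e-03, -1.71336728e-05]), 'ee_pos': array([ 0.2813623 , -0.66773276,  0.2305064 ]), 'eef_rot': array([-6.68551643e-04,  9.80179329e-01,  1.98111072e-01, -1.97053106e-04]), 'wrist_force': array([ 0.60191664,  0.16459748, -1.14338976]), 'wrist_torque': array([ 0.01193002,  0.01594103, -0.04861172]), 'finger_force': 0.0, 'grip_width': 0.0852531993828018}
```

View pics/scene0.png

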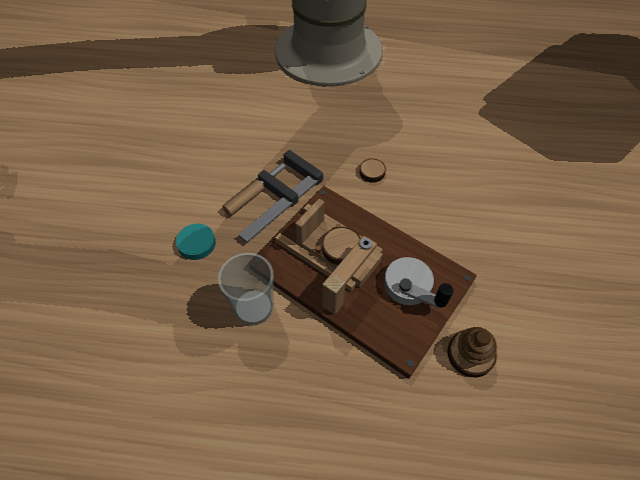

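View pics/top0.png

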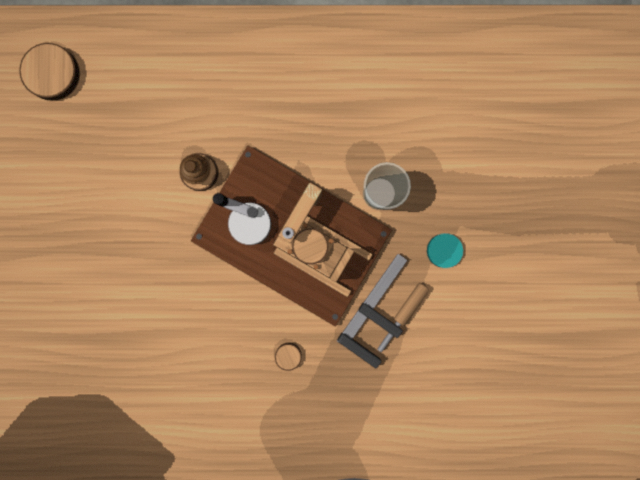

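Top view: jig in the centre with bush at (288,233), cam pivot near (253,211) and knob near (220,200). The push board is near (347,265).

Slice candidates in the top view are the nest disc (311,246), turquoise disc (445,250), small disc (288,355) and a large disc in the far corner (48,70). The nest disc fits, because it lies between the dowels on the sled and is the 62 mm size. I'll confirm that in a crop and fit the jig pose.

```bash
cat > h.py <<'E'
import numpy as np
from cell import robot, imaging
C={n:imaging.get_calibration(n) for n in("scene","top")}
def proj(n,p):
    e=C[n]["extrinsics"];q=C[n]["mtx"]@(e[:3,:3]@np.asarray(p)+e[:3,3]);return q[:2]/q[2]
def onz(n,uv,z):
    e=C[n]["extrinsics"];R=e[:3,:3];o=-R.T@e[:3,3];d=R.T@np.linalg.inv(C[n]["mtx"])@[uv[0],uv[1],1];return o+d*(z-o[2])/d[2]
def W(P,j):
    c,s=np.cos(P[2]),np.sin(P[2]);return np.array([P[0]+c*j[0]-s*j[1],P[1]+s*j[0]+c*j[1],j[2]])
def J(P,w):
    c,s=np.cos(P[2]),np.sin(P[2]);x,y=w[0]-P[0],w[1]-P[1];return np.array([c*x+s*y,-s*x+c*y])
E
python3 - <<'E'
from h import *
import cv2
from scipy.optimize import least_squares
o=[("top",(.16,-.1,.018),(250,146)),("top",(.16,.1,.018),(192,240)),("top",(-.14,-.1,.018),(395,230)),("top",(-.14,.1,.018),(338,325)),("top",(.011,0,.094),(288,233)),
("scene",(.16,.1,.018),(475,276)),("scene",(.16,-.1,.018),(408,377)),("scene",(-.14,.1,.018),(323,187)),("scene",(.011,0,.094),(366,243))]
f=lambda P:np.concatenate([proj(n,W(P,j))-uv for n,j,uv in o])
r=least_squares(f,[.55,.1,1.15],loss="soft_l1");P=r.x;print(P,f(P).round(1))
np.save("P.npy",P)
for n,uv,z in(("top",(220,200),.085),("scene",(446,288),.085),("top",(311,246),.055),("top",(200,170),.05),("top",(386,186),.05)):
    w=onz(n,uv,z);print(uv,w.round(4),J(P,w).round(4))
i=imaging.read_camera("top")[:,:,::-1].copy();s=4
a=cv2.resize(i[130:280,180:380],None,fx=s,fy=s,interpolation=cv2.INTER_CUBIC)
for j in((.085,0,.045),(.085,.055,.085),(.14,0,.085),(.085,-.055,.085),(-.067,0,.063),(-.067,.03,.086),(-.067,-.03,.086),(.0,0,.055),(.011,0,.094)):
    u=proj("top",W(P,j));cv2.circle(a,(int((u[0]-180+.5)*s),int((u[1]-130+.5)*s)),3,(0,0,255),-1)
cv2.imwrite("pics/crop1.png",a)
E
```

```text
[0.55970197 0.09974221 1.03253532] [-1.4 -2.6 -1.5 -0.5 -1.8 -0.8 -2.3  1.3  0.6 -1.   0.1 -0.8 -0.8 -0.7
 -1.3 -2.4 -2.7 -0.1]
(220, 200) [0.6184 0.2223 0.085 ] [0.1353 0.0125]
(446, 288) [0.6206 0.2275 0.085 ] [0.1409 0.0132]
(311, 246) [0.5433 0.0737 0.055 ] [-0.0307  0.0007]
(200, 170) [0.6741 0.2643 0.05  ] [ 0.1999 -0.0139]
(386, 186) [ 0.6462 -0.0549  0.05  ] [-0.0884 -0.1536]
```

View pics/crop1.png

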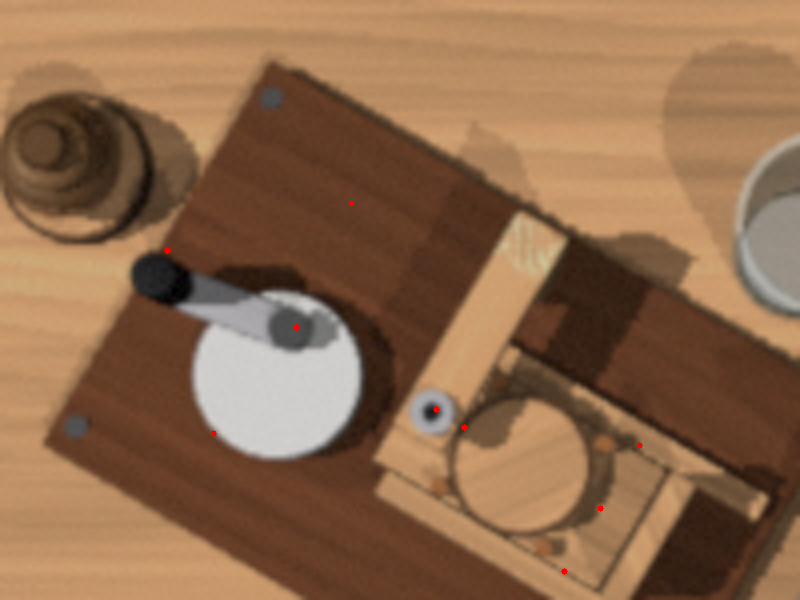

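The crop confirms the slice: bark-edged, between dowels on the sled, crop (520,465). The knob is at jig (0.138,0.013), so the lever is at about 14° (cam about 1.81) and the fit is good. I'll move above the knob with the closing line tangential.

```bash
python3 -m handwheel '[[0.28,0.74,0,0,0,0.4,0],[0.28,0.74,0,0,0,0.4,0],[0.28,0.74,0,0,0,0.4,0],[0.28,0.74,0,0,0,0.4,0],[0.28,0.74,0,0,0,0.4,0],[0.28,0.74,0,0,0,0.4,0]]' 20
python3 -m handwheel '[[0.28,0.74,0,0,0,0.4,0],[0.28,0.74,0,0,0,0.4,0],[0.28,0.74,0,0,0,0.4,0],[0.28,0.74,0,0,0,0.4,0],[0.28,0.74,0,0,0,0.4,0],[0.28,0.74,0,0,0,0.4,0]]'
python3 -m handwheel '[[0.285,0.75,0,0,0,0.31,0],[0.285,0.75,0,0,0,0.31,0],[0.285,0.75,0,0,0,0.31,0],[0.285,0.75,0,0,0,0.31,0],[0.285,0.75,0,0,0,0.31,0],[0.285,0.75,0,0,0,0.31,0],[0.285,0.75,0,0,0,0.31,0]]'
```

```text
time_s: 0.9
ee_pos: [0.3955, -0.3675, 0.2314]
eef_rot: [-0.001, 0.936, 0.352, 0.0]
wrist_force: [-0.7, -1.0, 0.4]
grip_width: 0.0425
finger_force: 0.0
time_s: 1.65
ee_pos: [0.5074, -0.0719, 0.2314]
eef_rot: [-0.0, 0.869, 0.494, 0.001]
wrist_force: [-0.4, -0.7, 0.9]
grip_width: 0.0428
finger_force: 0.0
time_s: 2.52
ee_pos: [0.6198, 0.2225, 0.2305]
eef_rot: [0.0, 0.805, 0.593, -0.001]
wrist_force: [0.5, -1.3, -0.1]
grip_width: 0.0426
finger_force: 0.0
```

```bash
python3 -m handwheel '[[0,0.006,-0.15,0,0,0,0],[0,0.006,-0.3,0,0,0,0],[0,0.006,-0.35,0,0,0,0],[0,0.006,-0.35,0,0,0,0]]'
python3 - <<'E'
from h import *
import cv2
P=np.load("P.npy")
i=imaging.read_camera("scene")[:,:,::-1]
cv2.imwrite("pics/s2.png",cv2.resize(i[180:360,340:540],None,fx=3,fy=3,interpolation=cv2.INTER_CUBIC))
print(robot.state()["ee_pos"])
E
```

```text
time_s: 3.02
ee_pos: [0.6195, 0.2245, 0.0909]
eef_rot: [0.0, 0.805, 0.593, -0.001]
wrist_force: [-0.2, 0.8, -0.2]
grip_width: 0.0427
finger_force: 0.0
[0.62030757 0.22541265 0.09240591]
```

View pics/s2.png

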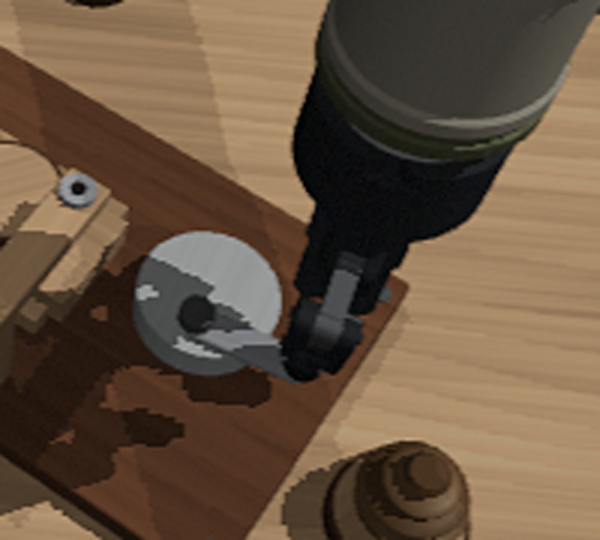

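The crop shows the fingers straddling the knob around (310,345), with the pine cone well clear. I'll descend and close gently.

```bash
python3 -m handwheel '[[0,0,-0.04,0,0,0,0],[0,0,-0.08,0,0,0,0],[0,0,-0.08,0,0,0,0]]'
python3 -m handwheel '[[0,0,0,0,0,0,1],[0,0,0,0,0,0,1],[0,0,0,0,0,0,1],[0,0,0,0,0,0,1]]' 20
python3 - <<'E'
from h import *
P=np.load("P.npy")
e=robot.state()["ee_pos"];print(e,J(P,e))
for t in range(10,-96,-8):
    a=np.deg2rad(t);w=W(P,(.085+.055*np.cos(a),.055*np.sin(a),0));print(t,w.round(4),((w-e)/.4).round(3)[:2],(t-13.7)/45)
E
```

```text
time_s: 3.45
ee_pos: [0.6188, 0.226, 0.0581]
eef_rot: [-0.0, 0.805, 0.594, -0.001]
wrist_force: [0.1, -0.1, -0.8]
grip_width: 0.0428
finger_force: 0.0
time_s: 3.95
ee_pos: [0.6199, 0.2265, 0.0596]
eef_rot: [0.0, 0.805, 0.593, 0.0]
wrist_force: [0.8, -0.2, 0.4]
grip_width: 0.019
finger_force: 21.3
[0.61987855 0.22648318 0.05960806] [0.13966913 0.01330525]
10 [0.6228 0.2241 0.    ] [ 0.007 -0.006] -0.08222222222222221
2 [0.6298 0.2209 0.    ] [ 0.025 -0.014] -0.26
-6 [0.6363 0.2167 0.    ] [ 0.041 -0.024] -0.43777777777777777
-14 [0.6421 0.2117 0.    ] [ 0.055 -0.037] -0.6155555555555555
-22 [0.6471 0.2059 0.    ] [ 0.068 -0.051] -0.7933333333333334
-30 [0.6513 0.1995 0.    ] [ 0.079 -0.067] -0.9711111111111111
-38 [0.6546 0.1926 0.    ] [ 0.087 -0.085] -1.1488888888888888
-46 [0.6568 0.1852 0.    ] [ 0.092 -0.103] -1.3266666666666667
-54 [0.6581 0.1777 0.    ] [ 0.095 -0.122] -1.5044444444444445
-62 [0.6582 0.17   0.    ] [ 0.096 -0.141] -1.6822222222222223
-70 [0.6573 0.1624 0.    ] [ 0.094 -0.16 ] -1.86
-78 [0.6553 0.155  0.    ] [ 0.089 -0.179] -2.037777777777778
-86 [0.6524 0.1479 0.    ] [ 0.081 -0.196] -2.2155555555555555
-94 [0.6484 0.1413 0.    ] [ 0.071 -0.213] -2.3933333333333335
```

Gripped (width 19 mm). I'll turn along the arc to −30° first.

```bash
python3 -m handwheel '[[0.007,-0.006,0,0,0,-0.08,1],[0.016,-0.01,0,0,0,-0.17,1],[0.025,-0.014,0,0,0,-0.26,1],[0.033,-0.019,0,0,0,-0.35,1],[0.041,-0.024,0,0,0,-0.44,1],[0.048,-0.03,0,0,0,-0.53,1],[0.055,-0.037,0,0,0,-0.62,1],[0.062,-0.044,0,0,0,-0.7,1],[0.068,-0.051,0,0,0,-0.79,1],[0.074,-0.059,0,0,0,-0.88,1],[0.079,-0.067,0,0,0,-0.97,1],[0.079,-0.067,0,0,0,-0.97,1]]'
python3 - <<'E'
from h import *
P=np.load("P.npy")
s=robot.state();e=s["ee_pos"];j=J(P,e)-[.085,0];print(e,j,np.hypot(*j),np.rad2deg(np.arctan2(j[1],j[0])),s["joint_pos"][6])
E
```

```text
time_s: 5.45
ee_pos: [0.6498, 0.1993, 0.0594]
eef_rot: [0.0, 0.968, 0.252, -0.001]
wrist_force: [-4.4, -1.8, 5.5]
grip_width: 0.0193
finger_force: 21.9
[0.64981214 0.19934904 0.05940505] [ 0.04671698 -0.02630591] 0.05361415291020219 -29.38347188391483 -1.5031683071343167
```

```bash
python3 -m handwheel '[[0.004,-0.009,0,0,0,-0.09,1],[0.008,-0.018,0,0,0,-0.18,1],[0.011,-0.027,0,0,0,-0.27,1],[0.013,-0.036,0,0,0,-0.36,1],[0.015,-0.045,0,0,0,-0.44,1],[0.016,-0.055,0,0,0,-0.53,1],[0.017,-0.064,0,0,0,-0.62,1],[0.017,-0.074,0,0,0,-0.71,1],[0.016,-0.083,0,0,0,-0.8,1],[0.015,-0.093,0,0,0,-0.89,1],[0.013,-0.102,0,0,0,-0.97,1]]'
python3 -m handwheel '[[-0.003,-0.01,0,0,0,-0.09,1],[-0.007,-0.018,0,0,0,-0.18,1],[-0.011,-0.027,0,0,0,-0.27,1],[-0.015,-0.036,0,0,0,-0.36,1],[-0.015,-0.036,0,0,0,-0.36,1],[-0.015,-0.036,0,0,0,-0.36,1]]'
cat > st.py <<'E'
from h import *
P=np.load("P.npy")
s=robot.state();e=s["ee_pos"];j=J(P,e)-[.085,0];print(e,j,np.hypot(*j),np.rad2deg(np.arctan2(j[1],j[0])),s["joint_pos"][6],s["wrist_force"])
E
python3 st.py
```

```text
time_s: 6.82
ee_pos: [0.6534, 0.1607, 0.0592]
eef_rot: [-0.0, 0.992, -0.125, -0.003]
wrist_force: [-9.5, 5.6, 6.8]
grip_width: 0.0193
finger_force: 22.1
time_s: 7.58
ee_pos: [0.6476, 0.147, 0.0592]
eef_rot: [-0.001, 0.965, -0.263, -0.003]
wrist_force: [-8.5, 5.6, 7.1]
grip_width: 0.0192
finger_force: 22.1
[0.64756986 0.14704987 0.05920372] [ 0.00066335 -0.05119152] 0.05119582255846592 -89.25759614841752 -2.148922199233285 [-8.5227653   5.61695803  7.11874039]
```

Gripped turn is done, with the lever at about −89° by estimate. I'll release, rise and look.

```bash
python3 -m handwheel '[[0,0,0,0,0,0,0.2],[0,0,0,0,0,0,0],[0,0,0,0,0,0,0],[0,0,0.15,0,0,0,0],[0,0,0.3,0,0,0,0],[0,0,0.4,0,0,0,0],[0,0,0.4,0,0,0,0],[-0.3,-0.6,0.4,0,0,0,0],[-0.3,-0.6,0.4,0,0,0,0],[-0.3,-0.6,0.4,0,0,0,0],[-0.3,-0.6,0.4,0,0,0,0],[-0.3,-0.6,0.4,0,0,0,0]]'
python3 - <<'E'
from h import *
import cv2
P=np.load("P.npy")
i=imaging.read_camera("top")[:,:,::-1];s=4
cv2.imwrite("pics/t3.png",cv2.resize(i[130:280,180:380],None,fx=s,fy=s,interpolation=cv2.INTER_CUBIC))
i=imaging.read_camera("scene")[:,:,::-1]
cv2.imwrite("pics/s3.png",cv2.resize(i[180:360,300:500],None,fx=s,fy=s,interpolation=cv2.INTER_CUBIC)[:600])
E
```

```text
time_s: 9.07
ee_pos: [0.5277, -0.0996, 0.2187]
eef_rot: [0.001, 0.964, -0.267, -0.001]
wrist_force: [1.3, 0.8, -0.3]
grip_width: 0.0428
finger_force: 0.0
```

View pics/t3.png

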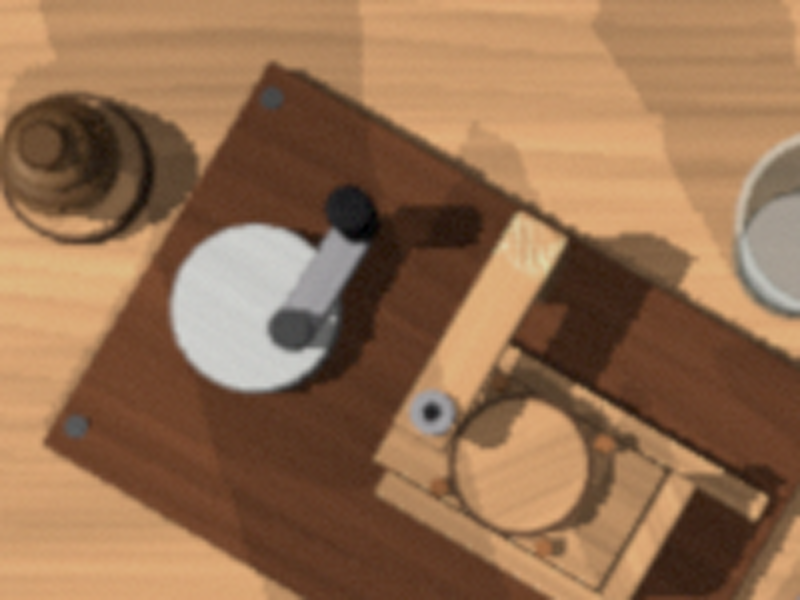

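View pics/s3.png

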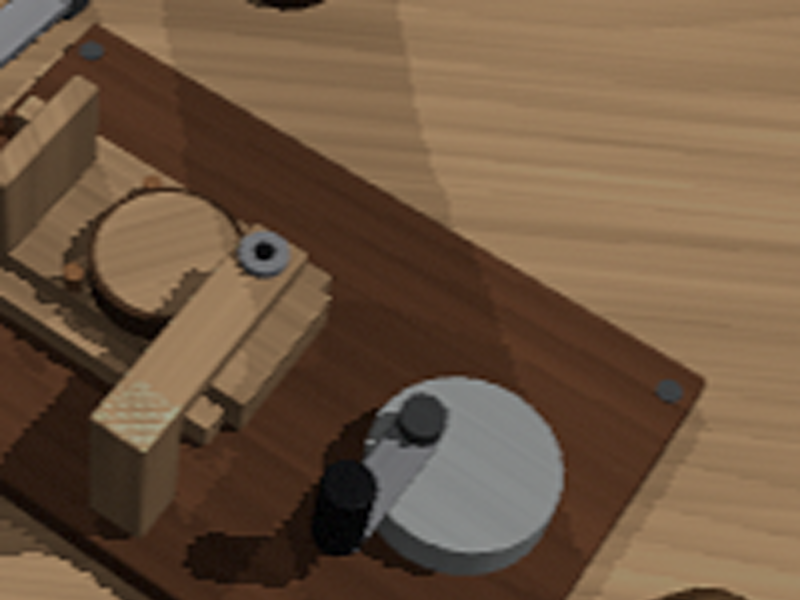

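```bash
python3 - <<'E'
from h import *
P=np.load("P.npy")
t=lambda x,y:(180+x/4-.5,130+y/4-.5); s=lambda x,y:(300+x/4-.5,180+y/4-.5)
for l,n,uv,z in(("disc","top",t(255,308),.039),("disc","scene",s(464,465),.039),("knob","top",t(347,207),.085),("knob","scene",s(347,483),.085),("piv","top",t(293,327),.053),("piv","scene",s(424,415),.053),("bush","top",t(432,411),.094),("bush","scene",s(264,252),.094),
 ("b1","top",t(664,480),.086),):
    print(l,n,J(P,onz(n,uv,z)).round(4))
E
```

```text
disc top [0.1058 0.0019]
disc scene [0.1075 0.002 ]
knob top [ 0.0861 -0.0528]
knob scene [ 0.0856 -0.0523]
piv top [0.0851 0.0006]
piv scene [0.0871 0.0031]
bush top [0.0123 0.0013]
bush scene [0.0131 0.0025]
b1 top [-0.0828 -0.023 ]
```

Cam is at 0 within about 1° (disc centre straight ahead of the pivot, knob at −90°). The jig fit needs a shift of about (1.2, 2) mm, so I'll correct that and work out the sled push.

```bash
python3 - <<'E'
from h import *
P=np.load("P.npy");w=W(P,(.0012,.002,0));P[:2]=w[:2];np.save("P.npy",P);print(P)
e=robot.state()["ee_pos"];print(e)
for x in(-.15,-.11,-.068):
    w=W(P,(x,0,.052));print(x,w,(w-e)/.4)
for uv in((405,257),(340,340),(380,362),(425,287)):print(J(P,onz("top",uv,.02)))
E
```

```text
[0.55859994 0.10179782 1.03253532]
[ 0.52920121 -0.09776191  0.2188643 ]
-0.15 [ 0.48170339 -0.0269924   0.052     ] [-0.11874456  0.17692377 -0.41716076]
-0.11 [0.50220913 0.00735166 0.052     ] [-0.06748019  0.26278391 -0.41716076]
-0.068 [0.52374017 0.04341292 0.052     ] [-0.01365261  0.35293707 -0.41716076]
[-0.18402433 -0.06995238]
[-0.15969647  0.11452579]
[-0.23976614  0.11160624]
[-0.24125205 -0.04236473]
```

```bash
python3 -m handwheel '[[-0.12,0.177,0,0,0,1,1],[-0.12,0.177,0,0,0,1,1],[-0.12,0.177,0,0,0,1,1],[-0.12,0.177,0,0,0,1,1],[-0.12,0.177,0,0,0,1,1],[-0.12,0.177,0,0,0,1,1]]' 40
python3 -m handwheel '[[0,0,0,0,0,1,1],[0,0,0,0,0,1,1],[0,0,0,0,0,1,1],[0,0,0,0,0,1,1],[0,0,0,0,0,1,1],[0,0,-0.15,0,0,1,1],[0,0,-0.3,0,0,1,1],[0,0,-0.38,0,0,1,1],[0,0,-0.417,0,0,1,1],[0,0,-0.417,0,0,1,1]]'
python3 st.py
```

```text
time_s: 9.93
ee_pos: [0.4826, -0.0241, 0.219]
eef_rot: [-0.0, 0.992, 0.123, -0.0]
wrist_force: [0.4, -0.5, 0.4]
grip_width: -0.0
finger_force: 0.0
time_s: 11.18
ee_pos: [0.4822, -0.0248, 0.052]
eef_rot: [-0.0, 0.869, 0.494, -0.001]
wrist_force: [-0.4, -0.6, 0.9]
grip_width: -0.0001
finger_force: 0.0
[ 0.48222172 -0.02476285  0.05204716] [-0.23281998  0.00069792] 0.23282102998964496 179.82824501275505 -0.7464385187618857 [-0.3628609  -0.63893077  0.8598399 ]
```

```bash
python3 -m handwheel '[[0.018,0.03,0,0,0,0,1],[0.036,0.06,0,0,0,0,1],[0.042,0.07,0,0,0,0,1],[0.048,0.08,0,0,0,0,1],[0.054,0.09,0,0,0,0,1],[0.06,0.1,0,0,0,0,1],[0.066,0.11,0,0,0,0,1],[0.072,0.12,0,0,0,0,1],[0.078,0.13,0,0,0,0,1],[0.084,0.14,0,0,0,0,1],[0.09,0.15,0,0,0,0,1],[0.09,0.15,0,0,0,0,1]]'
python3 st.py
```

```text
time_s: 12.68
ee_pos: [0.5189, 0.0359, 0.0524]
eef_rot: [-0.0, 0.869, 0.495, 0.001]
wrist_force: [-0.7, -0.4, -0.3]
grip_width: -0.0002
finger_force: 0.1
[0.51894513 0.03592982 0.05242015] [-0.16188315  0.00028086] 0.16188339137795157 179.9005942712045 -0.8161048968096671 [-0.70636046 -0.41702279 -0.332392  ]
```

```bash
python3 -m handwheel '[[0.004,0.0064,0,0,0,0,1],[0.008,0.0128,0,0,0,0,1],[0.01,0.017,0,0,0,0,1]]'
python3 -m handwheel '[[0.003,0.005,0,0,0,0,1],[0.003,0.005,0,0,0,0,1]]'
python3 -m handwheel '[[0.003,0.005,0,0,0,0,1],[0.003,0.005,0,0,0,0,1]]'
python3 st.py
python3 - <<'E'
from h import *
import cv2
s=4
i=imaging.read_camera("scene")[:,:,::-1]
cv2.imwrite("pics/s4.png",cv2.resize(i[180:330,280:480],None,fx=s,fy=s,interpolation=cv2.INTER_CUBIC))
E
```

```text
time_s: 13.05
ee_pos: [0.5225, 0.0419, 0.0525]
eef_rot: [0.0, 0.869, 0.495, 0.0]
wrist_force: [-1.1, -3.2, 0.5]
grip_width: 0.0002
finger_force: 1.6
time_s: 13.3
ee_pos: [0.5239, 0.0442, 0.0525]
eef_rot: [0.0, 0.869, 0.495, 0.0]
wrist_force: [-0.9, -0.9, -0.4]
grip_width: 0.0001
finger_force: 0.7
time_s: 13.55
ee_pos: [0.5241, 0.0447, 0.0525]
eef_rot: [0.0, 0.869, 0.494, -0.001]
wrist_force: [-3.3, -5.9, 3.2]
grip_width: -0.0002
finger_force: 3.3
[0.5241255  0.04470819 0.05249062] [-0.15169035  0.00033316] 0.15169071104016016 179.8741601112681 -0.8281384860753424 [-3.3150789  -5.85741511  3.15509194]
```

View pics/s4.png

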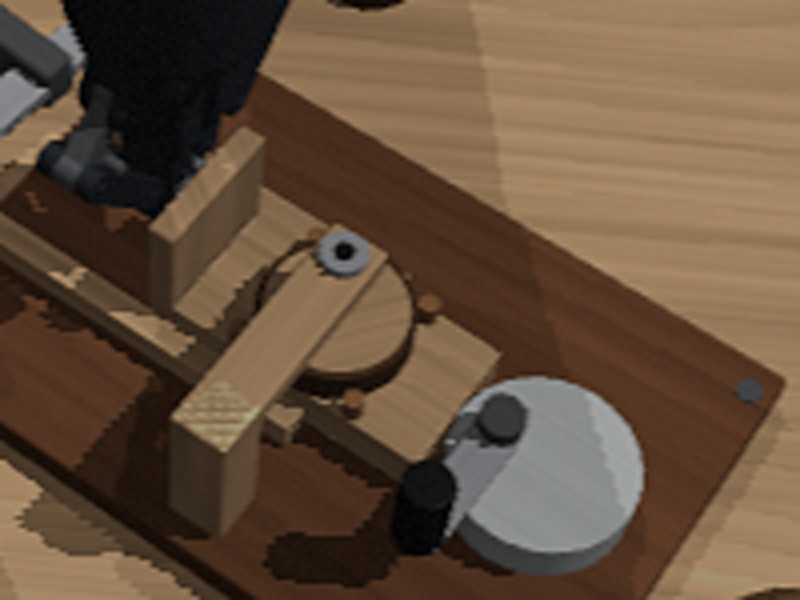

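The slice is under the bush (bush at crop (344,252)) and the sled's front is near the cam pivot. The force is rising, so I'll press a little more to confirm the end stop.

```bash
python3 -m handwheel '[[0.003,0.005,0,0,0,0,1],[0.006,0.01,0,0,0,0,1],[0.006,0.01,0,0,0,0,1]]'
python3 -m handwheel '[[0.003,0.005,0,0,0,0,1],[0.006,0.01,0,0,0,0,1],[0.006,0.01,0,0,0,0,1]]'
python3 st.py
```

```text
time_s: 13.98
ee_pos: [0.524, 0.0448, 0.0525]
eef_rot: [0.001, 0.87, 0.493, -0.004]
wrist_force: [-7.6, -17.6, 10.8]
grip_width: -0.0001
finger_force: 9.9
time_s: 14.35
ee_pos: [0.5239, 0.045, 0.0525]
eef_rot: [0.002, 0.871, 0.491, -0.007]
wrist_force: [-13.4, -29.4, 18.5]
grip_width: 0.0
finger_force: 16.5
[0.52387902 0.04498631 0.05250074] [-0.15157791  0.00068737] 0.15157946373554032 179.74017963723477 -0.8368810729617542 [-13.36684717 -29.42775136  18.46685491]
```

Hard stop: no motion under 32 N. I'll back off straight, rise, and check.

```bash
python3 -m handwheel '[[-0.012,-0.02,0,0,0,0,1],[-0.03,-0.05,0,0,0,0,1],[-0.06,-0.1,0,0,0,0,1],[-0.09,-0.15,0,0,0,0,1],[-0.09,-0.15,0.05,0,0,0,1],[-0.09,-0.15,0.2,0,0,0,1],[-0.09,-0.15,0.4,0,0,0,1],[-0.09,-0.4,0.4,0,0,0,1],[-0.09,-0.6,0.4,0,0,0,1],[-0.09,-0.6,0.4,0,0,0,1],[-0.09,-0.6,0.4,0,0,0,1],[-0.09,-0.6,0.4,0,0,0,1]]'
python3 - <<'E'
from h import *
import cv2
i=imaging.read_camera("top")[:,:,::-1]
cv2.imwrite("pics/t5.png",cv2.resize(i[130:380,170:480],None,fx=2.4,fy=2.4,interpolation=cv2.INTER_CUBIC))
E
```

```text
time_s: 15.85
ee_pos: [0.4928, -0.1862, 0.2122]
eef_rot: [-0.0, 0.869, 0.494, -0.0]
wrist_force: [0.3, 1.0, 0.1]
grip_width: -0.0002
finger_force: 0.0
```

View pics/t5.png

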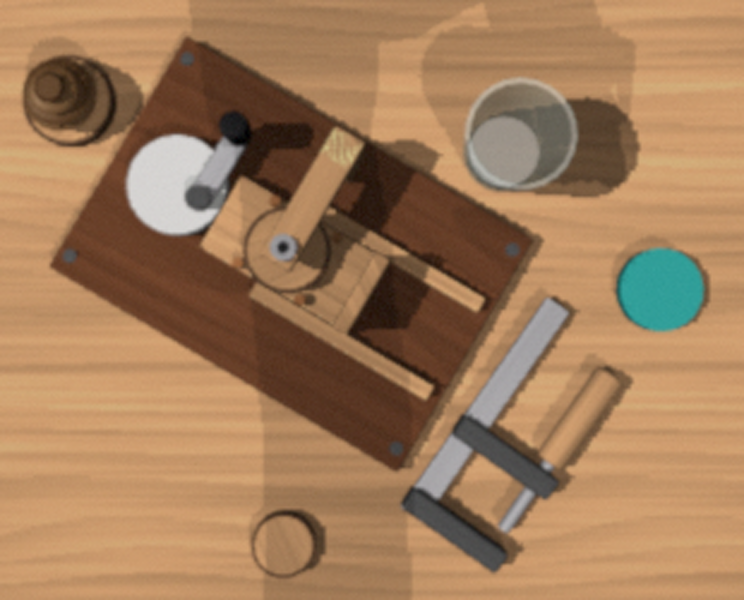

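The top view shows the slice centred under the bush at (285,247) and lying between its dowels. The knob is still at −y, at (235,127), and the jar, cone and clamp have not moved.

```bash
python3 -c "
from cell import robot
print(robot.hand_in())"
```

```text
the job is handed in; nothing more can be done
None
```

I turned the cam's low point to face the sled, then pushed the sled home to its end stop with the slice in its nest under the bush, left the jar, pine cone and clamp where they were, and handed the job in after about 16 s; I moved the knob with a light grip rather than a bare push.

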